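Turn a lens-mould block over on the vacuum fixture

ROBOT

A 6-joint arm with a two-finger parallel gripper is mounted at the origin on a cart in front of the work surface, level with it; the furniture and walls round the work are solid. World frame = base frame: x ahead of the robot, y to its left, z up, the work surface at z = 0. Lengths are in m, angles in rad, forces in N, time in s.
With the tool pointing down it reaches from about 0.35 to 0.85 m from the base axis. Payload 8.1 kg.
Tool frame: the origin (TCP) lies at the very end of the fingers, on their centre line; the grasp point (between the pads) lies 19 mm behind it (grip_depth is the distance from the TCP to the grasp point, in m); z points along the fingers, y is the line along which they close (so a half turn about z gives the same grasp; the last joint's range is limited). The gripper opens to 93 mm and grips with 3 to 60 N. Pads are 15 mm wide; open, the fingers measure 128 mm over their backs; the gripper's body (75 mm by 188 mm) begins 65 mm behind the grasp point.
Start: joints at [-1.346, 0.13, 1.488, -0, 1.523, -0.085], TCP at [0.183, -0.571, 0.219] pointing down, gripper open.
Joint ranges: [-2.96, 2.96], [-0.89, 2.26], [0.02, 2.5], [-1.34, 4.48], [0, 2.73], [-2.66, 2.66]. Speed limits (rad/s): [2.39, 2.39, 2.79, 3.14, 3.14, 3.14].

INTERFACE

Orientations are given as [roll, pitch, yaw] about the fixed x, y, z axes, in that order (R = Rz(yaw) Ry(pitch) Rx(roll)).
In Python, from cell import read_state, grab_frame, sign_off, grip_depth gives the robot as it stands.
- The arm moves only by the tool apply_moves, never from a script. Its argument "commands" is a list of rows, each an object with "linear": the shift along the tool's x, y, z each as a share of 40 cm, from -1 to 1, a list of three; "rotation": the turn, a rotation vector about the tool's x, y, z each as a share of 120 degrees, from -1 to 1, a list of three; "jaw": the finger opening in mm, from 0 to 93. A call has exactly 8 rows; each row is the pose to reach, as a shift and turn from the pose commanded when the call began, along the tool's axes at that moment; what a row does not reach only later rows make up. A row lasts 1/10 s, in which the tool goes at most 50 mm and 8.59 degrees, less where a joint would pass 70% of its speed; a pose out of reach is approached as far as the arm can. A call with a number of a shift or a turn outside -1 to 1 is refused whole. A call with a gripper value outside its range is refused whole. The fingers move at their own pace and stop on an object; "grip_force" is the grip in N (left out, the last holds). Time passes only in rows, so rows that repeat a pose let the fingers close, or fill a call up. It gives the time, the measured TCP pose, the force, the opening and the grip force at its end, in the units of the state.
- read_state(): the state, without advancing time (a new reading comes with each control period).
- grab_frame(name): name is "scene" or "side" or "wrist"; returns a dict with "img" (420x560x3 uint8, red, green, blue), "mtx" (3x3 intrinsics, pixels), "R" (3x3) and "t" (3): a world point X has camera coordinates R X + t. Camera axes: x right, y down, z forward; pixel columns grow to the right and rows downward; lengths in m; the calibration is good to about 2 mm. A picture is of the moment at which its call begins. There is no depth.
- sign_off(): hands the job in; it is judged then, once.
The state is a dict: "t": time; "q": joint angles; "joint_vel": joint speeds; "tau": joint torques, N m; "position": TCP position; "orientation": TCP orientation; "wrist_force": force on the tool from outside, world axes, zero at the start; "wrist_torque": the same for the moment, N m; "width": opening from 0.0 (shut) to 1.0 (fully open); "gripper_force": force on a finger pad.
Only numpy, scipy, OpenCV 4.12 (cv2) and the standard library are available. Lean on these libraries where they do the work, as an engineer would, in place of code of your own. Each camera call takes 0.05 s, during which the arm holds its last target. There are 200 camera calls.

TASK

Turn the lens-mould block over on its vacuum fixture: first turn the lever valve fully shut to release the block, then tip the block forward over the step, without lifting it, so that it lies flat on the raised plate with its round lens insert up and the suction port wholly covered. Then turn the valve fully open again to hold it. Leave the tape roll and the eye loupe on the base where they are.

Things in the scene. Friction and masses are not known exactly. Their poses are not given: they have to be found in the camera images.
- fixture: Vacuum fixture, fixed on the bench: grey base plate 225 x 360 mm, top at z 12 mm. Origin on the bench near the plate's middle (plate spans x -108 to 118, y -165 to 195 mm in this frame); x points away from the robot, y left, z up, yaw within 0.3 rad. A copper pipe (top z 51) runs along y at x 30, y 0 to 180, with aluminium end blocks (tops z 48 and 60); the brass lever valve is in its middle.
- step (a point): Middle of the near top edge of the raised steel plate, at (-10, -80, 20) mm in the fixture's frame: an 8 mm step up from the base. The plate is 110 mm deep from here along +x and 130 mm wide (y). A dark end stop 14 mm tall crosses it 90 mm beyond this edge.
- port (a point): Centre of the suction port, an 18 mm brass and rubber disc flush in the raised plate's top, 36 mm beyond the step's edge, at (26, -80, 20) mm in the fixture's frame.
- block: Loose aluminium lens-mould block, 40 x 50 x 70 mm along its x, y, z, 0.25 to 0.5 kg. Starts standing on its small end on the base (z up), +x face 0 to 5 mm from the step and nearly parallel to it; its -x face, toward the robot, bears the round steel lens insert (36 mm). Origin: centre of that lower end.
- block_center (a point): Centre of the block; 47 mm above the bench standing, 40 mm lying on the raised plate. Pushed level (1 to 3 N) on its -x face 52 mm above the base plate, it tips over the step, and falls forward by itself after about 20 mm of push; it then lies -x face up, over the port, its end 8 mm past the step. Pushed on, it slides to the end stop and still covers the port.
- valve (a joint): Valve lever angle, rad: 0 = fully open, lever along the pipe, pointing to the fixture's +y; pi/2 = fully shut, lever across the pipe, pointing to the fixture's -x (toward the robot). Grows counter-clockwise seen from above. Hard stop at each end; starts within 0.3 of open and stays where it is left. About 0.22 N m turn it (3 N at the grip).
- valve_axis (a point): On the vertical axis of the valve lever, 92 mm above the bench; at (30, 90) mm in the fixture's frame. The brass bonnet below reaches z 80 mm, 12 mm from the axis.
- lever_grip (a point): Point in the lever's black sleeve, 75 mm out from the valve axis, 95 mm above the bench. The sleeve is a bar 16 mm wide and 14 mm tall (z 88 to 102 mm), from 35 to 110 mm off the axis. Beside it, fingertips may go down to 65 mm above the bench and clear the pipe and its end blocks.
- tape_roll: Bystander on the base: a small roll of tape, 37 mm across, 10 mm tall, lying flat; origin at its underside.
- eye_loupe: Bystander on the base: a black eye loupe, 35 mm across, 30 mm tall; origin at its underside.
There are look-alikes about, which are no part of the job. What is shaped like the block but blue or red is not meant.

How it is judged:
On the way, in this order (a step that is already met when the one before it is completed fails the run):
1. the valve is fully shut while the block still stands on end (value of joint valve above 1.45 rad and angle between block_center's own z axis and vertical below 0.15 rad), for 0.2 s.
2. with the valve shut, the block has been tipped over and lies still on the raised plate, lens insert up, covering the port (value of joint valve above 1.45 rad and angle between block_center's own x axis and vertical above 3 rad and x of port in the frame of block_center between 0.013 and 0.027 m and y of port in the frame of block_center between -0.017 and 0.017 m and z of port in the frame of block_center between -0.026 and 0.026 m and linear speed of block below 0.02 m/s and angular speed of block below 0.2 rad/s), for 0.2 s.
At the end, for the whole second after the job is handed in: The valve is fully open again (lever within 0.12 rad of its open stop), and the block lies at rest flat on the raised plate with its lens insert up (within 0.14 rad), wholly covering the suction port (port centre within 17 mm across and 26 mm along of the block's centre) (value of joint valve below 0.12 rad and angle between block_center's own x axis and vertical above 3 rad and x of port in the frame of block_center between 0.013 and 0.027 m and y of port in the frame of block_center between -0.017 and 0.017 m and z of port in the frame of block_center between -0.026 and 0.026 m and linear speed of block below 0.02 m/s and angular speed of block below 0.2 rad/s); the robot touches nothing.
It fails at once if the block is tilted while the valve is not shut (value of joint valve below 1.35 rad and angle between block_center's own z axis and vertical between 0.25 and 1.3 rad).
It fails at once if the block is lifted instead of tipped (height (world z) of block_center above 0.08 m).
It fails at once if the tape roll is moved more than 30 mm (distance of tape_roll from where it was at the start of the episode above 0.03 m).
It fails at once if the eye loupe is moved more than 30 mm (distance of eye_loupe from where it was at the start of the episode above 0.03 m).
It also fails if it takes over 54 s, if anything falls off the work surface, if the arm or the gripper's body presses on something with over 40 N, if the wrist force passes 120 N, or if a joint passes its speed limit or range.

## Working session

There is one attempt and no reset: what is moved stays moved. The work goes in short steps, Python scripts to look and compute and a tool call to move; the robot and the scene stay as the last step left them, time stands still between calls to the robot, and variables do not carry over. Pictures are saved under pics/ and viewed, at most 13 in all, crops included, and the job is handed in when it is done.

Besides the shell and the picture viewer there is one more tool, called after "Request:" by a JSON object that holds its "name" and its "arguments". apply_moves: Moves the arm, as the interface text tells. Shift numbers are shares of 40 cm and turn numbers shares of 120 degrees, none past 1 either way. Its arguments: {"type":"object","properties":{"commands":{"type":"array","items":{"type":"object","properties":{"linear":{"type":"array","items":{"type":"number","minimum":-1,"maximum":1}},"rotation":{"type":"array","items":{"type":"number","minimum":-1,"maximum":1}},"jaw":{"type":"number"}}}},"grip_force":{"type":"number"}},"required":["commands"]}

```bash
mkdir -p pics; python3 - <<'E'
from cell import *
import cv2,numpy as np
print(read_state(),grip_depth)
for n in("scene","side"):
    f=grab_frame(n);cv2.imwrite(f"pics/{n}0.png",f["img"][:,:,::-1]);np.savez(f"pics/{n}0.npz",**f)
    print(n,f["mtx"].tolist(),(-f["R"].T@f["t"]).round(3))
E
```

```text
{'t': 0.0, 'q': array([-1.34640161e+00,  1.31150020e-01,  1.48924469e+00,  4.77713548e-06,
        1.52300909e+00, -8.54196260e-02]), 'joint_vel': array([-3.25466924e-05,  9.27622346e-05,  2.82197366e-04,  1.28139002e-03,
        5.50209368e-04,  6.54614978e-04]), 'tau': array([ 7.86530236e-04, -5.59852159e+01, -4.91748583e+01,  7.65565876e-02,
        3.52286675e-02, -1.46019029e-04]), 'position': array([ 0.18281612, -0.57088372,  0.2176131 ]), 'orientation': array([-3.13978852e+00, -1.59273170e-04,  3.09813965e-01]), 'wrist_force': array([-0.74124613, -0.49658664, -0.66157259]), 'wrist_torque': array([-0.00764893, -0.01898913, -0.00650959]), 'gripper_force': 0.0, 'width': 1.0027993233153814} 0.0188
scene [[478.4346024817993, 0.0, 278.5997924931838], [0.0, 478.4346024817993, 207.0692079201979], [0.0, 0.0, 1.0]] [-0.206 -0.867  0.57 ]
side [[395.0211564342405, 0.0, 281.7893002798235], [0.0, 395.0211564342405, 210.14058987600552], [0.0, 0.0, 1.0]] [0.514 0.534 0.659]
```

View pics/scene0.png

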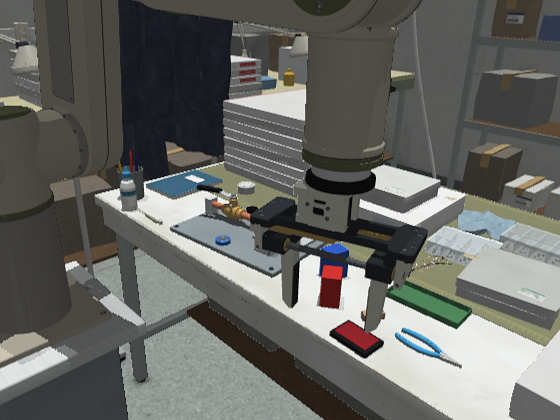

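View pics/side0.png

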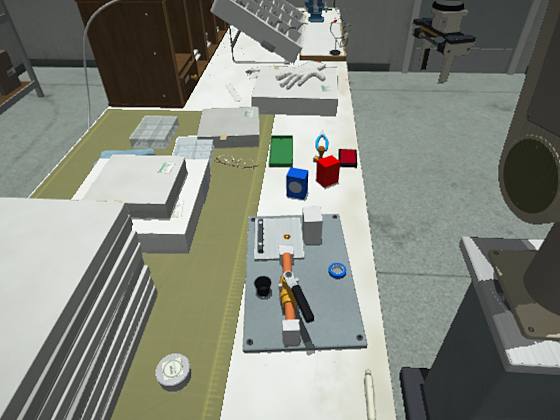

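The side view shows the fixture: plate corners near (244,350), (367,348), (338,214), (250,214), with the block at (313,225), lever sleeve at about (300,300), tape at (337,270) and loupe at (263,287). The red and blue blocks are decoys.

```bash
cat > h.py <<'E'
import numpy as np,cv2
def ray(f,px,z):
    d=f["R"].T@np.linalg.solve(f["mtx"],[px[0],px[1],1.]);c=-f["R"].T@f["t"]
    return c+d*(z-c[2])/d[2]
def proj(f,X):
    p=f["mtx"]@(f["R"]@np.asarray(X)+f["t"]);return p[:2]/p[2]
E
python3 - <<'E'
from h import *
f=dict(np.load("pics/side0.npz"))
px=[(244,350),(367,348),(338.5,214),(250,215)]
P=np.array([ray(f,p,.012) for p in px])
L=np.array([[.118,.195],[-.108,.195],[-.108,-.165],[.118,-.165]])
a=L-L.mean(0);b=P[:,:2]-P[:,:2].mean(0)
yaw=np.arctan2((a[:,0]*b[:,1]-a[:,1]*b[:,0]).sum(),(a*b).sum());c,s=np.cos(yaw),np.sin(yaw);R=np.array([[c,-s],[s,c]])
o=P[:,:2].mean(0)-R@L.mean(0)
print(P.round(4),"yaw",yaw,"o",o,"res",(P[:,:2]-o-L@R.T).round(4))
im=cv2.resize(f["img"][190:370,220:400,::-1],None,fx=3.3,fy=3.3,interpolation=cv2.INTER_CUBIC)
for l in [(-.01,-.08,.02),(.026,-.08,.02),(.03,.09,.092),(-.108,.195,.012),(.118,.195,.012),(-.108,-.165,.012),(.118,-.165,.012),(.03,.165,.095)]:
    w=[*(o+R@l[:2]),l[2]];p=(proj(f,w)-[220,190]+.5)*3.3;print(l,np.round(w,4));cv2.drawMarker(im,tuple(int(v) for v in p),(255,0,255),0,10,1)
cv2.imwrite("pics/c1.png",im)
E
```

```text
[[ 0.6163  0.171   0.012 ]
 [ 0.3982  0.1532  0.012 ]
 [ 0.4353 -0.2061  0.012 ]
 [ 0.6535 -0.19    0.012 ]] yaw 0.09583425325137061 o [ 0.52225525 -0.0333886 ] res [[-0.0048 -0.001 ]
 [ 0.0021  0.0028]
 [ 0.0047  0.0019]
 [-0.002  -0.0037]]
(-0.01, -0.08, 0.02) [ 0.52  -0.114  0.02 ]
(0.026, -0.08, 0.02) [ 0.5558 -0.1105  0.02  ]
(0.03, 0.09, 0.092) [0.5435 0.0591 0.092 ]
(-0.108, 0.195, 0.012) [0.3961 0.1504 0.012 ]
(0.118, 0.195, 0.012) [0.6211 0.172  0.012 ]
(-0.108, -0.165, 0.012) [ 0.4305 -0.208   0.012 ]
(0.118, -0.165, 0.012) [ 0.6555 -0.1863  0.012 ]
(0.03, 0.165, 0.095) [0.5363 0.1337 0.095 ]
```

View pics/c1.png

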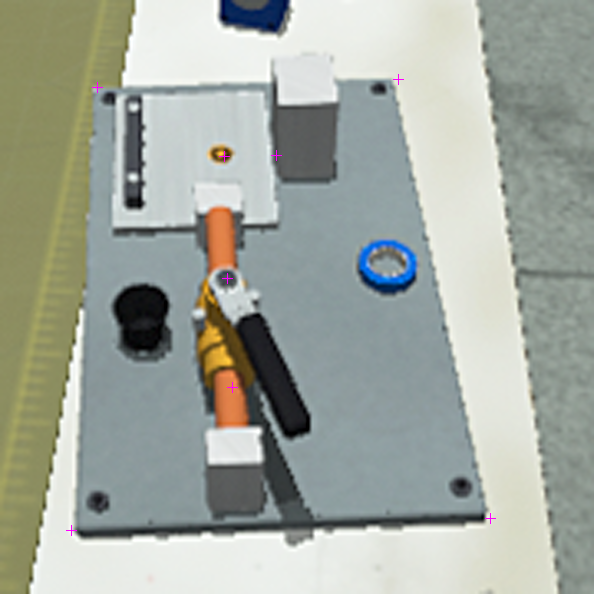

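The crop confirms the fit to 1–3 mm. The lever runs from (226,278) to (293,428), and the block's top corners are (275,62), (329,54), (338,102) and (276,104).

```bash
python3 - <<'E'
from h import *
f=dict(np.load("pics/side0.npz"))
C=lambda p:(p[0]/3.3+220-.35,p[1]/3.3+190-.35)
W=lambda p,z:ray(f,C(p),z)[:2]
D=[((79,529),.012,.118,.195),((485,518),.012,-.108,.195),((391,80),.012,-.108,-.165),((94,89),.012,.118,-.165),((220,154),.02,.026,-.08),((220,154),.02,.026,-.08),((276,92),.02,-.01,-.145),((277,223),.02,-.01,-.015),((113,227),.02,.10,-.015),((226,278),.1,.03,.09)]
P=np.array([W(d[0],d[1]) for d in D]);L=np.array([d[2:] for d in D])
a=L-L.mean(0);b=P-P.mean(0)
yaw=np.arctan2((a[:,0]*b[:,1]-a[:,1]*b[:,0]).sum(),(a*b).sum());c,s=np.cos(yaw),np.sin(yaw);R=np.array([[c,-s],[s,c]]);o=P.mean(0)-R@L.mean(0)
print("yaw",yaw,"o",o,"\n",((P-o-L@R.T)*1000).round(1).tolist())
F=lambda p,z:((W(p,z)-o)@R*1000).round(1)
print("lever",F((226,278),.1),F((295,425),.1))
print("blk top",[F(p,.082) for p in((275,62),(329,54),(338,101),(276,104))],"bot",[F(p,.012) for p in((279,177),(335,180))])
print("tape",F((388,265),.02),"loupe",F((142,300),.03))
for l in[(-.01,-.08),(.026,-.08),(.03,.09)]:print(l,(o+R@l).round(4))
E
```

```text
yaw 0.1007816162684384 o [ 0.52331562 -0.0330948 ] 
 [[-4.1, -1.9], [2.4, 0.5], [3.7, 1.7], [-0.0, 1.6], [1.3, -2.2], [1.3, -2.2], [-6.4, -0.8], [2.2, -1.0], [0.2, -2.1], [-0.5, 6.3]]
lever [30.1 96.3] [ -0.2 191.9]
blk top [array([ -11.6, -106.7]), array([ -49.1, -113.4]), array([-50.1, -65.5]), array([ -9.3, -64.4])] bot [array([-13.1, -66.1]), array([-51.4, -61.6])]
tape [-75.9  22.6] loupe [80.  52.8]
(-0.01, -0.08) [ 0.5214 -0.1137]
(0.026, -0.08) [ 0.5572 -0.1101]
(0.03, 0.09) [0.5441 0.0595]
```

Request:
{"name": "apply_moves", "arguments": {"commands": [{"linear": [0.66, -0.706, 0], "rotation": [0, 0, -0.4], "jaw": 60}, {"linear": [0.66, -0.706, 0], "rotation": [0, 0, -0.4], "jaw": 60}, {"linear": [0.66, -0.706, 0], "rotation": [0, 0, -0.4], "jaw": 60}, {"linear": [0.66, -0.706, 0], "rotation": [0, 0, -0.4], "jaw": 60}, {"linear": [0.66, -0.706, 0], "rotation": [0, 0, -0.4], "jaw": 60}, {"linear": [0.66, -0.706, 0], "rotation": [0, 0, -0.4], "jaw": 60}, {"linear": [0.66, -0.706, 0], "rotation": [0, 0, -0.4], "jaw": 60}, {"linear": [0.66, -0.706, 0], "rotation": [0, 0, -0.4], "jaw": 60}], "grip_force": 25}}

```text
t: 0.9
position: [0.3488, -0.2193, 0.2184]
orientation: [-3.142, -0.001, 1.149]
wrist_force: [0.8, -0.7, -0.1]
width: 0.649
gripper_force: 0.0
```

Request:
{"name": "apply_moves", "arguments": {"commands": [{"linear": [0.96, 0.02, 0], "rotation": [0, 0, -0.396], "jaw": 60}, {"linear": [0.96, 0.02, 0], "rotation": [0, 0, -0.396], "jaw": 60}, {"linear": [0.96, 0.02, 0], "rotation": [0, 0, -0.396], "jaw": 60}, {"linear": [0.96, 0.02, 0], "rotation": [0, 0, -0.396], "jaw": 60}, {"linear": [0.96, 0.02, 0], "rotation": [0, 0, -0.396], "jaw": 60}, {"linear": [0.96, 0.02, 0], "rotation": [0, 0, -0.396], "jaw": 60}, {"linear": [0.96, 0.02, 0], "rotation": [0, 0, -0.396], "jaw": 60}, {"linear": [0.96, 0.02, 0], "rotation": [0, 0, -0.396], "jaw": 60}]}}

```text
t: 1.7
position: [0.5136, 0.128, 0.2181]
orientation: [-3.141, -0.001, 1.979]
wrist_force: [0.6, -0.8, 0.4]
width: 0.649
gripper_force: 0.0
```

```bash
cat >> h.py <<'E'
def go(st,p,yaw):
    from scipy.spatial.transform import Rotation as Ro
    R0=Ro.from_euler("xyz",st["orientation"]);T=Ro.from_euler("xyz",[np.pi,0,yaw])
    print("lin",(R0.inv().apply(np.array(p)-st["position"])/.4).round(3).tolist(),"rot",((R0.inv()*T).as_rotvec()/np.radians(120)).round(3).tolist())
E
python3 - <<'E'
from cell import *
from h import *
s=read_state();print(s["position"],s["orientation"],s["q"])
f=grab_frame("wrist");np.savez("pics/w1.npz",**f);cv2.imwrite("pics/w1.png",f["img"][:,:,::-1])
for X in [(.544,.0595,.1),(.514,.128,.102),(.5003,.1604,.102)]:print(proj(f,X))
E
```

```text
[0.51363629 0.12795714 0.21808125] [-3.14129702e+00 -6.18058769e-04  1.97890060e+00] [ 1.46900645e-01 -6.05415316e-02  1.68462119e+00  5.21476710e-04
  1.51795822e+00 -2.61231381e-01]
[274.46471746 280.06475538]
[274.08419331 204.95657044]
[274.4044356  165.69349381]
```

View pics/w1.png

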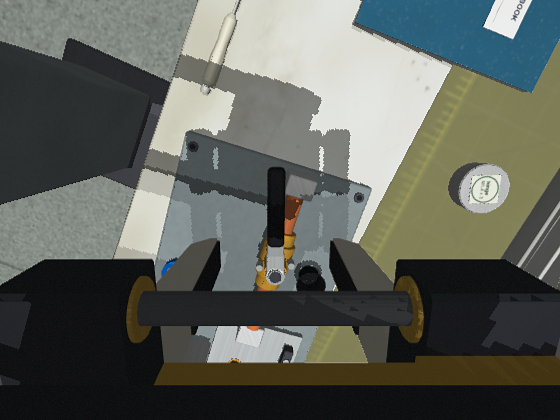

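The sleeve (cols 268–285, rows 168–246) and hub (275,277) match the prediction within about 3 px, so I can descend and grip.

Request:
{"name": "apply_moves", "arguments": {"commands": [{"linear": [0, 0, 0.12], "rotation": [0, 0, 0], "jaw": 50}, {"linear": [0, 0, 0.22], "rotation": [0, 0, 0], "jaw": 50}, {"linear": [0, 0, 0.3], "rotation": [0, 0, 0], "jaw": 50}, {"linear": [0, 0, 0.355], "rotation": [0, 0, 0], "jaw": 50}, {"linear": [0, 0, 0.355], "rotation": [0, 0, 0], "jaw": 10}, {"linear": [0, 0, 0.355], "rotation": [0, 0, 0], "jaw": 10}, {"linear": [0, 0, 0.355], "rotation": [0, 0, 0], "jaw": 10}, {"linear": [0, 0, 0.355], "rotation": [0, 0, 0], "jaw": 10}], "grip_force": 20}}

```text
t: 2.55
position: [0.5147, 0.125, 0.0786]
orientation: [3.138, 0.001, 1.977]
wrist_force: [0.1, -1.0, 0.7]
width: 0.243
gripper_force: 0.0
```

```bash
python3 - <<'E'
import numpy as np
# arc about axis: tool at +x*r from axis, lever angle grows by a (world CCW) ; tool frame: x->x, world z -> -tool z, so y comp = -r sin a
for A in (np.linspace(.11,.63+.22,8),):
    for r in(.075,):
        for a in A: print(round(a,3),"lin",(np.array([r*np.cos(a)-r,-r*np.sin(a)])/.4).round(3),"rot",round(-a/2.0944,3))
E
```

```text
0.11 lin [-0.001 -0.021] rot -0.053
0.216 lin [-0.004 -0.04 ] rot -0.103
0.321 lin [-0.01  -0.059] rot -0.153
0.427 lin [-0.017 -0.078] rot -0.204
0.533 lin [-0.026 -0.095] rot -0.254
0.639 lin [-0.037 -0.112] rot -0.305
0.744 lin [-0.05  -0.127] rot -0.355
0.85 lin [-0.064 -0.141] rot -0.406
```

Request:
{"name": "apply_moves", "arguments": {"commands": [{"linear": [0, 0, 0], "rotation": [0, 0, 0], "jaw": 10}, {"linear": [0, 0, 0], "rotation": [0, 0, 0], "jaw": 10}, {"linear": [-0.001, -0.021, 0], "rotation": [0, 0, -0.053], "jaw": 10}, {"linear": [-0.004, -0.04, 0], "rotation": [0, 0, -0.103], "jaw": 10}, {"linear": [-0.01, -0.059, 0], "rotation": [0, 0, -0.153], "jaw": 10}, {"linear": [-0.017, -0.077, 0], "rotation": [0, 0, -0.204], "jaw": 10}, {"linear": [-0.026, -0.094, 0], "rotation": [0, 0, -0.254], "jaw": 10}, {"linear": [-0.036, -0.11, 0], "rotation": [0, 0, -0.305], "jaw": 10}], "grip_force": 20}}

```text
t: 3.35
position: [0.48, 0.0943, 0.0783]
orientation: [3.139, 0.003, 2.62]
wrist_force: [3.4, -0.1, 5.0]
width: 0.169
gripper_force: 20.0
```

Request:
{"name": "apply_moves", "arguments": {"commands": [{"linear": [-0.001, -0.021, 0], "rotation": [0, 0, -0.053], "jaw": 10}, {"linear": [-0.004, -0.04, 0], "rotation": [0, 0, -0.103], "jaw": 10}, {"linear": [-0.01, -0.059, 0], "rotation": [0, 0, -0.153], "jaw": 10}, {"linear": [-0.017, -0.077, 0], "rotation": [0, 0, -0.204], "jaw": 10}, {"linear": [-0.026, -0.093, 0], "rotation": [0, 0, -0.254], "jaw": 10}, {"linear": [-0.036, -0.108, 0], "rotation": [0, 0, -0.305], "jaw": 10}, {"linear": [-0.039, -0.116, 0], "rotation": [0, 0, -0.31], "jaw": 10}, {"linear": [-0.039, -0.122, 0], "rotation": [0, 0, -0.31], "jaw": 10}]}}

```text
t: 4.15
position: [0.4703, 0.048, 0.0784]
orientation: [3.135, 0.007, -3.018]
wrist_force: [13.3, 28.7, -3.6]
width: 0.172
gripper_force: 20.1
```

Request:
{"name": "apply_moves", "arguments": {"commands": [{"linear": [-0.039, -0.116, 0], "rotation": [0, 0, 0], "jaw": 10}, {"linear": [0, 0, 0], "rotation": [0, 0, 0], "jaw": 40}, {"linear": [0, 0, 0], "rotation": [0, 0, 0], "jaw": 40}, {"linear": [0, 0, 0], "rotation": [0, 0, 0], "jaw": 40}, {"linear": [0, 0, -0.08], "rotation": [0, 0, 0], "jaw": 40}, {"linear": [0, 0, -0.16], "rotation": [0, 0, 0], "jaw": 40}, {"linear": [0, 0, -0.24], "rotation": [0, 0, 0], "jaw": 40}, {"linear": [0, 0, -0.3], "rotation": [0, 0, 0], "jaw": 40}]}}

```text
t: 4.95
position: [0.4685, 0.0437, 0.1994]
orientation: [-3.141, 0.003, -3.018]
wrist_force: [0.0, -0.5, -0.3]
width: 0.427
gripper_force: 0.0
```

```bash
python3 - <<'E'
from cell import *
from h import *
s=read_state();print(s["position"],s["orientation"],s["wrist_force"])
f=grab_frame("side");g=grab_frame("wrist")
np.savez("pics/s2.npz",**f);np.savez("pics/w2.npz",**g)
a=cv2.resize(f["img"][190:360,220:400,::-1],(445,420));cv2.imwrite("pics/c2.png",cv2.resize(np.hstack([a,g["img"][:,:,::-1]]),None,fx=.79,fy=.79))
E
```

```text
[0.46853283 0.04368195 0.19944632] [-3.14059888e+00  2.94447991e-03 -3.01814050e+00] [ 0.00496216 -0.49691273 -0.32738587]
```

View pics/c2.png

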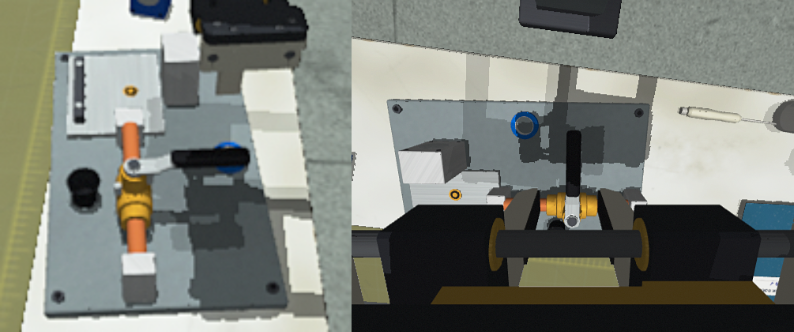

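Lever lies square across the pipe (hub and tip both at col 573), so it is shut. The block still stands. Next: the stand-off behind the block.

```bash
python3 - <<'E'
from cell import *
from h import *
go(read_state(),[.43,-.129,.2],3.2424)
E
```

```text
lin [0.153, -0.416, 0.003] rot [-0.001, 0.004, 0.011]
```

Request:
{"name": "apply_moves", "arguments": {"commands": [{"linear": [0.153, -0.416, 0], "rotation": [0, 0.003, 0.011], "jaw": 0}, {"linear": [0.153, -0.416, 0], "rotation": [0, 0.003, 0.011], "jaw": 0}, {"linear": [0.153, -0.416, 0], "rotation": [0, 0.003, 0.011], "jaw": 0}, {"linear": [0.153, -0.416, 0], "rotation": [0, 0.003, 0.011], "jaw": 0}, {"linear": [0.153, -0.416, 0], "rotation": [0, 0.003, 0.011], "jaw": 0}, {"linear": [0.153, -0.416, 0], "rotation": [0, 0.003, 0.011], "jaw": 0}, {"linear": [0.153, -0.416, 0], "rotation": [0, 0.003, 0.011], "jaw": 0}, {"linear": [0.153, -0.416, 0], "rotation": [0, 0.003, 0.011], "jaw": 0}]}}

```text
t: 5.85
position: [0.4275, -0.1275, 0.1964]
orientation: [3.141, -0.007, -3.04]
wrist_force: [0.3, -0.7, 0.1]
width: 0.003
gripper_force: 0.0
```

```bash
python3 - <<'E'
from cell import *
from h import *
s=read_state();print(s["position"],s["orientation"],s["q"])
g=grab_frame("wrist");np.savez("pics/w3.npz",**g)
o=np.array([.52332,-.03309]);c,sn=np.cos(.1008),np.sin(.1008);R=np.array([[c,-sn],[sn,c]])
for l,z in[((-.052,-.088),.082),((-.012,-.088),.082),((.026,-.08),.02),((-.01,-.015),.02)]: print(l,proj(g,[*(o+R@l),z]))
cv2.imwrite("pics/w3.png",g["img"][:,:,::-1])
E
```

```text
[ 0.42747846 -0.1274884   0.19635751] [ 3.1413214  -0.0065808  -3.03956672] [-0.40235914 -0.28134652  1.9198175  -0.00294843  1.50901435 -2.07498979]
(-0.052, -0.088) [269.14069799 259.59416756]
(-0.012, -0.088) [269.25256076 298.35465662]
(0.026, -0.08) [276.94289606 300.35214052]
(-0.01, -0.015) [333.64969749 272.17192618]
```

View pics/w3.png

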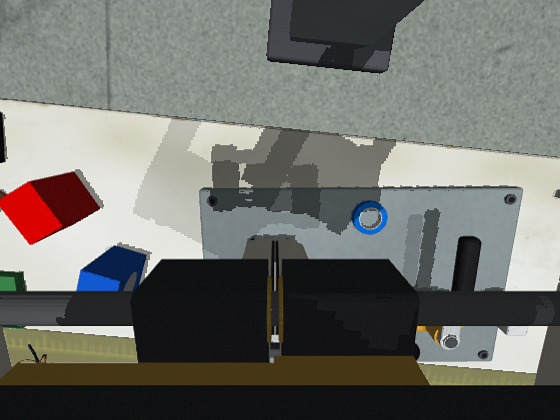

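The gripper hides the block here; the plate's near edge is level in the image, so the yaw is right. I'll use the earlier wrist frame for the block's lateral position.

```bash
python3 - <<'E'
from h import *
g=np.load("pics/w2.npz")["img"]
cv2.imwrite("pics/c4.png",cv2.resize(g[160:260,40:180,::-1],None,fx=5,fy=5,interpolation=cv2.INTER_CUBIC))
E
```

```text
(no output)
```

View pics/c4.png

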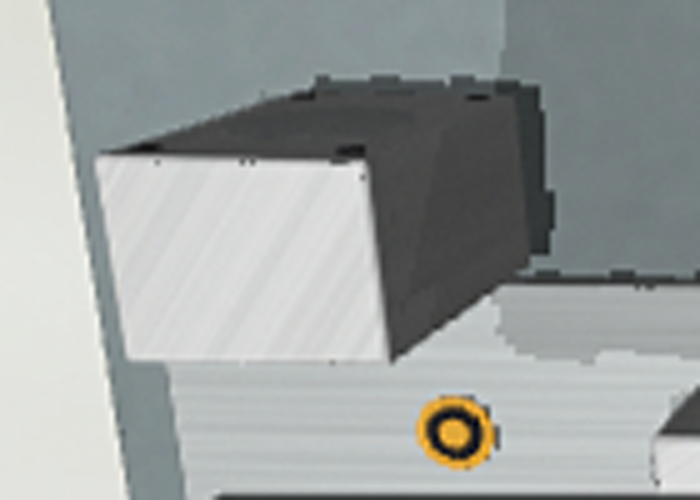

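```bash
python3 - <<'E'
from h import *
g=dict(np.load("pics/w2.npz"))
o=np.array([.52332,-.03309]);c,s=np.cos(.1008),np.sin(.1008);R=np.array([[c,-s],[s,c]])
F=lambda p,z:((ray(g,(p[0]/5+39.6,p[1]/5+159.6),z)[:2]-o)@R*1000).round(1)
print([F(p,.082) for p in((97,155),(365,158),(391,360),(127,360))],[F(p,.012) for p in((515,93),(530,267))],"port",F((455,432),.02),"edge",F((690,284),.02),F((545,281),.02),"plate right edge",F((170,370),.02),F((185,490),.02))
E
```

```text
[array([ -49.8, -112.4]), array([-50.3, -64. ]), array([-11.8, -63.2]), array([ -10.6, -112.6])] [array([-50.2, -64.5]), array([ -9.9, -64.4])] port [ 27.7 -81.5] edge [ -9.1 -25.5] [ -9.1 -58. ] plate right edge [  14.1 -145.1] [  43.6 -145.7]
```

```bash
python3 - <<'E'
from cell import *
from h import *
go(read_state(),[.4476,-.1292,.064],3.2424)
E
```

```text
lin [-0.052, -0.009, 0.331] rot [0.0, -0.003, 0.001]
```

Request:
{"name": "apply_moves", "arguments": {"commands": [{"linear": [0, -0.009, 0.12], "rotation": [0, -0.003, 0], "jaw": 0}, {"linear": [0, -0.009, 0.23], "rotation": [0, -0.003, 0], "jaw": 0}, {"linear": [0, -0.009, 0.331], "rotation": [0, -0.003, 0], "jaw": 0}, {"linear": [0, -0.009, 0.331], "rotation": [0, -0.003, 0], "jaw": 0}, {"linear": [-0.05, -0.009, 0.331], "rotation": [0, -0.003, 0], "jaw": 0}, {"linear": [-0.05, -0.009, 0.331], "rotation": [0, -0.003, 0], "jaw": 0}, {"linear": [-0.08, -0.009, 0.331], "rotation": [0, -0.003, 0], "jaw": 0}, {"linear": [-0.08, -0.009, 0.331], "rotation": [0, -0.003, 0], "jaw": 0}]}}

```text
t: 6.7
position: [0.4605, -0.1291, 0.0663]
orientation: [-3.14, 0.003, -3.04]
wrist_force: [0.3, 0.6, -0.1]
width: 0.008
gripper_force: 0.0
```

Request:
{"name": "apply_moves", "arguments": {"commands": [{"linear": [-0.02, 0, 0.004], "rotation": [0, 0, 0], "jaw": 0}, {"linear": [-0.035, 0, 0.004], "rotation": [0, 0, 0], "jaw": 0}, {"linear": [-0.045, 0, 0.004], "rotation": [0, 0, 0], "jaw": 0}, {"linear": [-0.055, 0, 0.004], "rotation": [0, 0, 0], "jaw": 0}, {"linear": [-0.065, 0, 0.004], "rotation": [0, 0, 0], "jaw": 0}, {"linear": [-0.075, 0, 0.004], "rotation": [0, 0, 0], "jaw": 0}, {"linear": [-0.085, 0, 0.004], "rotation": [0, 0, 0], "jaw": 0}, {"linear": [-0.095, 0, 0.004], "rotation": [0, 0, 0], "jaw": 0}]}}

```text
t: 7.5
position: [0.4972, -0.1258, 0.0648]
orientation: [-3.14, 0.001, -3.041]
wrist_force: [-11.6, 0.8, 29.9]
width: 0.008
gripper_force: 12.7
```

```bash
python3 - <<'E'
from cell import *
from h import *
s=read_state();print(s["position"],s["wrist_force"])
f=grab_frame("side");np.savez("pics/s5.npz",**f)
cv2.imwrite("pics/c5.png",cv2.resize(f["img"][190:360,220:400,::-1],None,fx=3.3,fy=3.3))
E
```

```text
[ 0.49721464 -0.12582774  0.06480786] [-11.62552487   0.75853148  29.94527162]
```

View pics/c5.png

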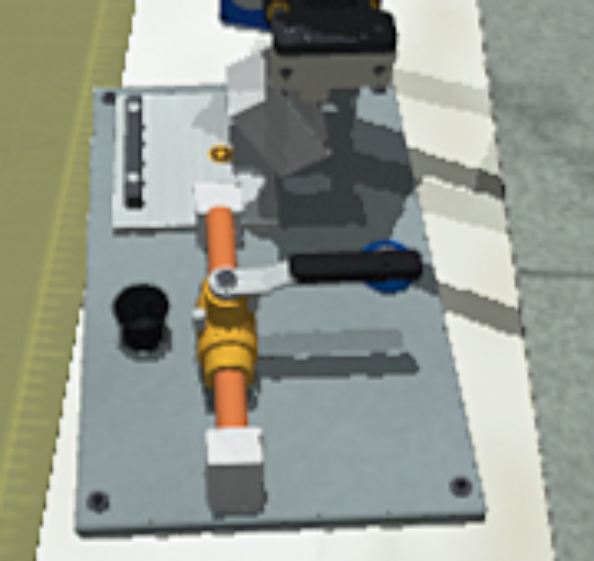

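The block is mid-tip with its face rubbing upward on the finger (force −12, 30 N). I'll follow the arc, forward with a slight rise.

Request:
{"name": "apply_moves", "arguments": {"commands": [{"linear": [0, 0, -0.008], "rotation": [0, 0, 0], "jaw": 0}, {"linear": [-0.006, 0, -0.014], "rotation": [0, 0, 0], "jaw": 0}, {"linear": [-0.015, 0, -0.02], "rotation": [0, 0, 0], "jaw": 0}, {"linear": [-0.025, 0, -0.026], "rotation": [0, 0, 0], "jaw": 0}, {"linear": [-0.035, 0, -0.032], "rotation": [0, 0, 0], "jaw": 0}, {"linear": [-0.045, 0, -0.038], "rotation": [0, 0, 0], "jaw": 0}, {"linear": [-0.045, 0, -0.038], "rotation": [0, 0, 0], "jaw": 0}, {"linear": [-0.045, 0, -0.038], "rotation": [0, 0, 0], "jaw": 0}]}}

```text
t: 8.35
position: [0.5145, -0.1233, 0.0776]
orientation: [-3.142, -0.0, -3.041]
wrist_force: [0.4, 0.0, 0.3]
width: 0.008
gripper_force: 0.0
```

```bash
python3 - <<'E'
from cell import *
from h import *
s=read_state();print(s["position"],s["wrist_force"])
f=grab_frame("side");np.savez("pics/s6.npz",**f)
cv2.imwrite("pics/c6.png",cv2.resize(f["img"][190:360,220:400,::-1],None,fx=3.3,fy=3.3))
E
```

```text
[ 0.51446677 -0.12325408  0.07759754] [0.35879817 0.02049189 0.34805704]
```

View pics/c6.png

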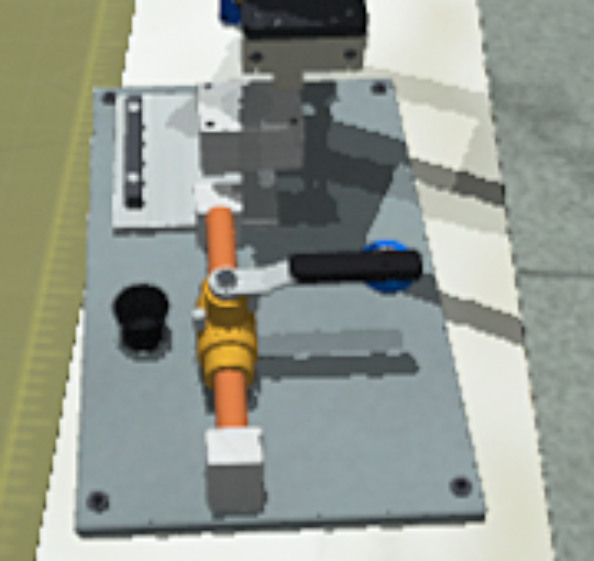

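It has fallen flat: the bottom edge of its +y side runs from (205,173) to (303,167), top edge at row ~130. Measuring its position relative to the port.

```bash
python3 - <<'E'
from h import *
from cell import *
g=dict(np.load("pics/s6.npz"))
o=np.array([.52332,-.03309]);c,s=np.cos(.1008),np.sin(.1008);R=np.array([[c,-s],[s,c]])
F=lambda p,z:((ray(g,(p[0]/3.3+219.65,p[1]/3.3+189.65),z)[:2]-o)@R*1000).round(1)
print([F(p,.02) for p in((205,173),(303,167))],[F(p,.06) for p in((200,131),(302,130),(201,82))],"port was",F((220,154),.02))
st=read_state();go(st,[*st["position"][:2],.2],3.2424)
ax=o+R@[.03,.09];p=ax+.075*np.array([np.cos(3.257),np.sin(3.257)]);print(p);go(st,[*p,.15],3.257)
E
```

```text
[array([ 38. , -64.2]), array([-29.5, -67.2])] [array([ 40.9, -64.1]), array([-27. , -62.1]), array([  38.9, -113.3])] port was [ 27.1 -82.3]
lin [0.0, 0.0, -0.306] rot [0.0, -0.0, -0.0]
[0.46960998 0.05083569]
lin [0.067, 0.444, -0.181] rot [0.0, -0.0, -0.007]
```

Block spans x −28…40, so the port is about 21 mm from its centre (limit 26). That covers it, but I'll slide the block about 12 mm forward for margin.

Request:
{"name": "apply_moves", "arguments": {"commands": [{"linear": [0.06, 0, -0.02], "rotation": [0, 0, 0], "jaw": 0}, {"linear": [0.115, 0, -0.02], "rotation": [0, 0, 0], "jaw": 0}, {"linear": [0.115, 0, 0.03], "rotation": [0, 0, 0], "jaw": 0}, {"linear": [0.115, 0, 0.09], "rotation": [0, 0, 0], "jaw": 0}, {"linear": [0.115, 0, 0.09], "rotation": [0, 0, 0], "jaw": 0}, {"linear": [0.08, 0, 0.09], "rotation": [0, 0, 0], "jaw": 0}, {"linear": [0.06, 0, 0.09], "rotation": [0, 0, 0], "jaw": 0}, {"linear": [0.05, 0, 0.09], "rotation": [0, 0, 0], "jaw": 0}]}}

```text
t: 9.2
position: [0.4956, -0.1255, 0.0427]
orientation: [-3.141, 0.001, -3.041]
wrist_force: [-2.7, -0.1, 1.2]
width: 0.008
gripper_force: 1.6
```

Request:
{"name": "apply_moves", "arguments": {"commands": [{"linear": [-0.005, 0, 0], "rotation": [0, 0, 0], "jaw": 0}, {"linear": [-0.01, 0, 0], "rotation": [0, 0, 0], "jaw": 0}, {"linear": [-0.015, 0, 0], "rotation": [0, 0, 0], "jaw": 0}, {"linear": [-0.02, 0, 0], "rotation": [0, 0, 0], "jaw": 0}, {"linear": [-0.026, 0, 0], "rotation": [0, 0, 0], "jaw": 0}, {"linear": [-0.032, 0, 0], "rotation": [0, 0, 0], "jaw": 0}, {"linear": [-0.037, 0, 0], "rotation": [0, 0, 0], "jaw": 0}, {"linear": [-0.041, 0, 0], "rotation": [0, 0, 0], "jaw": 0}]}}

```text
t: 10.0
position: [0.511, -0.1237, 0.0416]
orientation: [-3.142, -0.0, -3.041]
wrist_force: [-3.3, -0.4, 3.3]
width: 0.008
gripper_force: 1.9
```

Request:
{"name": "apply_moves", "arguments": {"commands": [{"linear": [0.03, 0, 0], "rotation": [0, 0, 0], "jaw": 0}, {"linear": [0.08, 0, 0], "rotation": [0, 0, 0], "jaw": 0}, {"linear": [0.08, 0, -0.12], "rotation": [0, 0, 0], "jaw": 0}, {"linear": [0.08, 0, -0.24], "rotation": [0, 0, 0], "jaw": 0}, {"linear": [0.08, 0, -0.34], "rotation": [0, 0, 0], "jaw": 30}, {"linear": [0.08, 0, -0.34], "rotation": [0, 0, 0], "jaw": 50}, {"linear": [0.08, 0, -0.34], "rotation": [0, 0, 0], "jaw": 50}, {"linear": [0.08, 0, -0.34], "rotation": [0, 0, 0], "jaw": 50}]}}

```text
t: 10.8
position: [0.4785, -0.1266, 0.1762]
orientation: [3.141, -0.001, -3.041]
wrist_force: [-0.1, -0.4, -0.2]
width: 0.297
gripper_force: 0.0
```

```bash
python3 - <<'E'
from cell import *
from h import *
s=read_state();print(s["position"],s["wrist_force"])
f=grab_frame("side");np.savez("pics/s7.npz",**f)
cv2.imwrite("pics/c7.png",cv2.resize(f["img"][190:360,220:400,::-1],None,fx=3.3,fy=3.3))
go(s,[.4696,.0508,.15],3.257);go(s,[.4696,.0508,.077],3.257)
E
```

```text
[ 0.47849337 -0.12655706  0.17621791] [-0.0798763  -0.40917301 -0.24422684]
lin [-0.022, 0.443, 0.066] rot [0.0, -0.001, -0.007]
lin [-0.023, 0.443, 0.248] rot [0.0, -0.001, -0.007]
```

View pics/c7.png

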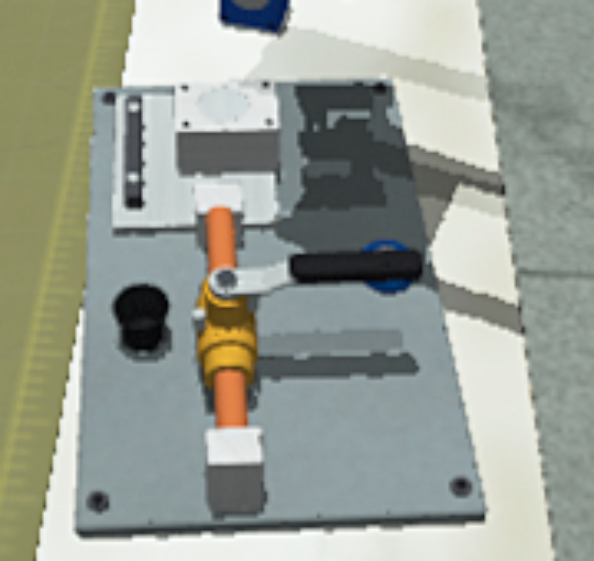

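The block is flat, lens insert up, with side edges now at cols 178–279, so its end is near the step and the port is well covered. Back to the lever.

Request:
{"name": "apply_moves", "arguments": {"commands": [{"linear": [-0.022, 0.443, 0], "rotation": [0, 0, -0.007], "jaw": 50}, {"linear": [-0.022, 0.443, 0], "rotation": [0, 0, -0.007], "jaw": 50}, {"linear": [-0.022, 0.443, 0], "rotation": [0, 0, -0.007], "jaw": 50}, {"linear": [-0.022, 0.443, 0], "rotation": [0, 0, -0.007], "jaw": 50}, {"linear": [-0.022, 0.443, 0.07], "rotation": [0, 0, -0.007], "jaw": 50}, {"linear": [-0.022, 0.443, 0.16], "rotation": [0, 0, -0.007], "jaw": 50}, {"linear": [-0.022, 0.443, 0.248], "rotation": [0, 0, -0.007], "jaw": 50}, {"linear": [-0.022, 0.443, 0.248], "rotation": [0, 0, -0.007], "jaw": 50}]}}

```text
t: 11.65
position: [0.4644, 0.0505, 0.0717]
orientation: [3.14, -0.012, -3.026]
wrist_force: [-1.1, -0.7, -0.7]
width: 0.536
gripper_force: 0.0
```

Request:
{"name": "apply_moves", "arguments": {"commands": [{"linear": [0, 0, 0], "rotation": [0, 0, 0], "jaw": 10}, {"linear": [0, 0, 0], "rotation": [0, 0, 0], "jaw": 10}, {"linear": [0, 0, 0], "rotation": [0, 0, 0], "jaw": 10}, {"linear": [0, 0, 0], "rotation": [0, 0, 0], "jaw": 10}, {"linear": [0, 0, 0], "rotation": [0, 0, 0], "jaw": 10}, {"linear": [0, 0, 0], "rotation": [0, 0, 0], "jaw": 10}, {"linear": [0, 0, 0], "rotation": [0, 0, 0], "jaw": 10}, {"linear": [0, 0, 0], "rotation": [0, 0, 0], "jaw": 10}], "grip_force": 20}}

```text
t: 12.45
position: [0.471, 0.05, 0.0797]
orientation: [-3.141, 0.002, -3.027]
wrist_force: [-0.3, -2.8, 6.0]
width: 0.173
gripper_force: 20.0
```

Request:
{"name": "apply_moves", "arguments": {"commands": [{"linear": [-0.001, 0.018, 0], "rotation": [0, 0, 0.048], "jaw": 10}, {"linear": [-0.004, 0.037, 0], "rotation": [0, 0, 0.095], "jaw": 10}, {"linear": [-0.008, 0.055, 0], "rotation": [0, 0, 0.143], "jaw": 10}, {"linear": [-0.015, 0.072, 0], "rotation": [0, 0, 0.191], "jaw": 10}, {"linear": [-0.023, 0.089, 0], "rotation": [0, 0, 0.239], "jaw": 10}, {"linear": [-0.032, 0.104, 0], "rotation": [0, 0, 0.286], "jaw": 10}, {"linear": [-0.044, 0.119, 0], "rotation": [0, 0, 0.334], "jaw": 10}, {"linear": [-0.054, 0.131, 0], "rotation": [0, 0, 0.375], "jaw": 10}]}}

```text
t: 13.25
position: [0.4875, 0.1037, 0.0797]
orientation: [3.141, 0.005, 2.467]
wrist_force: [6.2, -9.2, 2.7]
width: 0.17
gripper_force: 19.9
```

Request:
{"name": "apply_moves", "arguments": {"commands": [{"linear": [-0.001, 0.018, 0], "rotation": [0, 0, 0.048], "jaw": 10}, {"linear": [-0.004, 0.037, 0], "rotation": [0, 0, 0.095], "jaw": 10}, {"linear": [-0.008, 0.055, 0], "rotation": [0, 0, 0.143], "jaw": 10}, {"linear": [-0.015, 0.072, 0], "rotation": [0, 0, 0.191], "jaw": 10}, {"linear": [-0.023, 0.089, 0], "rotation": [0, 0, 0.239], "jaw": 10}, {"linear": [-0.032, 0.104, 0], "rotation": [0, 0, 0.286], "jaw": 10}, {"linear": [-0.044, 0.119, 0], "rotation": [0, 0, 0.334], "jaw": 10}, {"linear": [-0.054, 0.131, 0], "rotation": [0, 0, 0.375], "jaw": 10}]}}

```text
t: 14.05
position: [0.5364, 0.1305, 0.0796]
orientation: [3.14, 0.003, 1.681]
wrist_force: [-1.0, -11.7, 7.3]
width: 0.171
gripper_force: 20.0
```

Request:
{"name": "apply_moves", "arguments": {"commands": [{"linear": [-0.005, 0.008, 0], "rotation": [0, 0, 0.015], "jaw": 10}, {"linear": [-0.01, 0.014, 0], "rotation": [0, 0, 0.025], "jaw": 10}, {"linear": [-0.01, 0.02, 0], "rotation": [0, 0, 0.025], "jaw": 10}, {"linear": [-0.01, 0.025, 0], "rotation": [0, 0, 0.025], "jaw": 10}, {"linear": [-0.01, 0.025, 0], "rotation": [0, 0, 0.025], "jaw": 10}, {"linear": [-0.01, 0.025, 0], "rotation": [0, 0, 0.025], "jaw": 10}, {"linear": [-0.01, 0.025, 0], "rotation": [0, 0, 0.025], "jaw": 10}, {"linear": [-0.01, 0.025, 0], "rotation": [0, 0, 0.025], "jaw": 10}]}}

```text
t: 14.85
position: [0.5374, 0.1296, 0.077]
orientation: [-3.125, 0.0, 1.635]
wrist_force: [-36.1, -2.4, 25.4]
width: 0.172
gripper_force: 20.0
```

Hard stop reached (36 N). Back off to remove the preload, release and rise.

Request:
{"name": "apply_moves", "arguments": {"commands": [{"linear": [0, -0.02, 0], "rotation": [0, 0, 0], "jaw": 10}, {"linear": [0, -0.02, 0], "rotation": [0, 0, 0], "jaw": 40}, {"linear": [0, -0.02, 0], "rotation": [0, 0, 0], "jaw": 40}, {"linear": [0, -0.02, 0], "rotation": [0, 0, 0], "jaw": 40}, {"linear": [0, -0.02, -0.08], "rotation": [0, 0, 0], "jaw": 40}, {"linear": [0, -0.02, -0.18], "rotation": [0, 0, 0], "jaw": 40}, {"linear": [0, -0.02, -0.28], "rotation": [0, 0, 0], "jaw": 40}, {"linear": [0, -0.02, -0.28], "rotation": [0, 0, 0], "jaw": 40}]}}

```text
t: 15.65
position: [0.5415, 0.1297, 0.198]
orientation: [3.13, -0.001, 1.633]
wrist_force: [-0.0, 0.7, 0.7]
width: 0.428
gripper_force: 0.0
```

```bash
python3 - <<'E'
from cell import *
from h import *
s=read_state();print(s["position"],s["wrist_force"])
f=grab_frame("wrist");g=grab_frame("side")
a=cv2.resize(g["img"][190:360,220:400,::-1],(445,420));cv2.imwrite("pics/c8.png",cv2.resize(np.hstack([a,f["img"][:,:,::-1]]),None,fx=.79,fy=.79))
# dark sleeve line in wrist view
m=(f["img"].max(2)<40).astype(np.uint8);m[260:]=0;m[:,:200]=0;m[:,380:]=0
c=max(cv2.findContours(m,0,1)[0],key=cv2.contourArea);l=cv2.fitLine(c,2,0,.01,.01).ravel();print(l,cv2.contourArea(c))
A=ray(f,l[2:]+30*l[:2],.102);B=ray(f,l[2:]-30*l[:2],.102);d=A-B;print("lever angle",(np.arctan2(d[1],d[0])-.1008)%np.pi-np.pi/2)
E
```

```text
[0.54150094 0.12965898 0.19798354] [-0.00332842  0.71218054  0.6804921 ]
[7.3201053e-02 9.9731719e-01 2.6588144e+02 2.0700516e+02] 1457.0
lever angle 0.02621134203193587
```

View pics/c8.png

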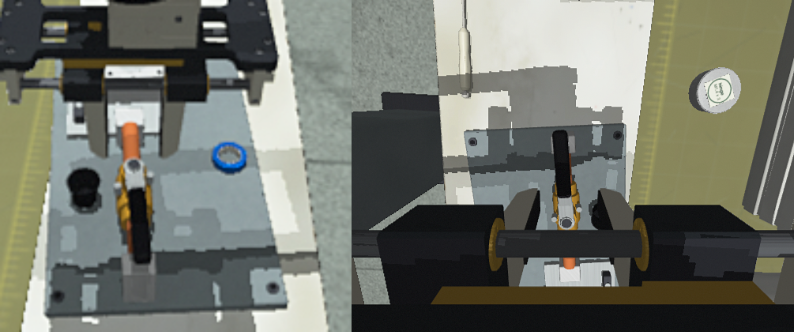

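The lever lies along the pipe (measured 0.03 rad). The tape and loupe are in place, the block was flat when last seen, and the gripper is clear.

```bash
python3 -c "
from cell import *
print(sign_off())"
```

```text
the job is handed in; nothing more can be done
None
```

The job is handed in: the valve was shut, the block tipped onto the raised plate lens insert up over the port, and the valve reopened to its stop (lever measured at 0.03 rad); the sign-off returned no verdict, and the last clear view of the block was just before the valve was reopened.

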